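# Set a dosing pump's stroke and lock it

## Task

Set the pump's stroke: turn the knob on top of the dosing pump until its pointer stands at the brass set-point rider on the scale. Then turn the lock ring below it fully tight by its lever, clockwise as far as it will go, without losing the setting. Leave the rider and the things around the pump where they are.

Things in the scene. Friction and masses are not known exactly. Their poses are not given: they have to be found in the camera images.
- pump: grey dosing pump fixed to the table, 200 x 124 mm foot plate; the origin lies at table height under the vertical axis that knob, scale, rider and lock ring share; its own x points to the motor, z up. The gear case reaches 95 mm up, the round scale plate (radius 54 mm, fixed) lies 122 to 126 mm up. At the pump's right (its -y) a liquid end with a capped valve reaches 106 mm up, behind (its +x) stand the motor and a terminal box up to 109 mm
- stroke_knob (a joint): angle of the stroke knob on the scale, 0 to 4.71 rad, growing clockwise seen from above; the same zero as set_marker. Light friction (about 0.1 N m); it stays where it is left. It turns freely only while the lock ring is loose
- knob_grip (a point): centre of the knob's bar grip, on the vertical axis: a bar 72 mm long, 18 mm thick, from 136 to 167.5 mm above the table (this point is 153 mm up), standing on a round skirt of radius 38 mm. Its own x runs along the bar to the pointer end (white line)
- knob_pointer (a point): the tip of the knob's pointer, 45 mm from the axis, just above the scale plate
- set_marker (a joint): angle of the set-point rider on the scale (the wanted setting), same zero and direction as stroke_knob; a stiff brass clip on the rim of the scale plate. Not to be moved
- marker_tip (a point): the inward tip of the rider, 45 mm from the axis, just above the scale plate; the knob is set when its pointer tip stands here. The rider reaches from 44 to 65 mm from the axis and 129 mm up
- lock_ring (a joint): angle of the lock ring under the scale plate: near 0 loose, growing clockwise seen from above, hard stop at 1.35 rad = fully tight. It takes about 0.22 N m to turn, growing to 0.4 N m over the last 0.5 rad as it bites; it stays where it is left. Tightened it clamps the knob
- lever_grip (a point): middle of the black handle of the ring's clamp lever, 100 mm from the vertical axis, 127 mm above the table; its own x points radially outward; it stands over the front left of the pump and swings clockwise, away from the robot. The handle is a round bar 17 mm thick from 76 to 118 mm from the axis, rising outward (116 to 135 mm up, then a ball of 20 mm); nothing but air is under it down to the table beyond the gear case
- beaker_mid (a point): glass beaker, 55 mm wide, 69 mm tall, centre half-way up; a bystander
- seed_jar_mid (a point): seed jar with green lid, 54 mm wide, 70 mm tall, centre half-way up; a bystander
- petri_mid (a point): petri dish, 72 mm wide, 14 mm tall; a bystander
- screwdriver: screwdriver with red handle, 172 mm long, 25 mm thick, lying in front of the pump; a bystander
- microscope: tall white microscope (459 mm) that stands right of the pump; origin under its middle, about 320 x 210 mm. To be avoided

How it is judged:
By the outcome, as a careful person would: the job done as asked, in the order asked, and still so for the second after the job is handed in, with the robot touching nothing.
It also fails if it takes over 50 s, if anything falls off the work surface, if the arm or the gripper's body presses on something with over 40 N, if the wrist force passes 120 N, or if a joint passes its speed limit or range.

## Robot

A 6-joint arm with a two-finger parallel gripper is mounted at the origin on a cart in front of the work surface, level with it; the furniture and walls round the work are solid. World frame = base frame: x ahead of the robot, y to its left, z up, the work surface at z = 0. Lengths are in m, angles in rad, forces in N, time in s.
With the tool pointing down it reaches from about 0.3 to 0.95 m from the base axis. Payload 3.1 kg.
Tool frame: the origin (TCP) lies midway between the tips of the shut fingers; the grasp point (between the pads) lies robot.grip_point_offset behind it (robot.grip_point_offset is the distance from the TCP to the grasp point, in m); z points along the fingers, y is the direction in which the jaws open and shut (so a half turn about z gives the same grasp; the last joint's range is limited). The gripper opens to 85 mm and grips with 20 to 120 N. Pads are 22 mm wide; open, the fingers measure 114 mm over their backs; the gripper's body (76 mm by 85 mm) begins 54 mm behind the grasp point. The pads swing forward as they close: fully open they stand 13 mm farther back than shut.
Start: joints at [-1.305, 0.308, 1.634, -0, 1.2, -0.07], TCP at [0.206, -0.59, 0.231] pointing down, gripper open.
Joint ranges: [-3.06, 3.06], [-0.79, 1.96], [0.05, 2.63], [-1.19, 4.34], [0.05, 2.64], [-2.94, 2.94]. Speed limits (rad/s): [2.79, 2.79, 3.14, 3.14, 3.14, 3.14].

## Interface

Orientations are given as a rotation vector (axis times angle).
In Python, from workcell import monitor, get_image, robot gives the robot as it stands. The module is installed in compiled form; this text tells all that it offers.
- The arm moves only by the tool carry_out, never from a script. Its argument "series" is a list of rows, each a list of 7 numbers: the closure in counts, from 0 (fully open) to 255 (shut), then the shift along the tool's x, y, z in cm, then the turn, a rotation vector about the tool's x, y, z in rad. A call has 1 to 5 rows; each row shifts and turns the commanded pose from where the row before left it, along the tool's axes as they then stand; what a row does not reach is not made up. A row lasts 1/8 s, in which the tool goes at most 62.5 mm and 10.7 degrees, less where a joint would pass 70% of its speed; a pose out of reach is approached as far as the arm can. A call with a gripper value outside its range is refused whole. The fingers move at their own pace and stop on an object; the grip force is fixed at half the most. Time passes only in rows, so rows that do not move let the fingers close. It gives the time, the measured TCP pose, the force and the opening at its end, in the units of the state.
- monitor.get_obs(): the state, without advancing time (a new reading comes with each control period).
- get_image(name): name is "side" or "top"; returns a dict with "frame" (384x512x3 uint8, red, green, blue), "fx", "fy", "cx", "cy" (pixels), "R" (3x3) and "t" (3): a world point X has camera coordinates R X + t. Camera axes: x right, y down, z forward; pixel columns grow to the right and rows downward; lengths in m; the calibration is good to about 2 mm. A picture is of the moment at which its call begins. There is no depth.
- robot.sign_off(): hands the job in, once; it reports no verdict.
The state is a dict: "clock": time; "joint_pos": joint angles; "joint_vel": joint speeds; "tau": joint torques, N m; "position": TCP position; "orientation": TCP orientation; "wrist_force": force on the tool from outside, world axes, zero at the start; "torque": the same for the moment, N m; "opening": opening from 0.0 (shut) to 1.0 (fully open).
Only numpy, scipy, OpenCV 4.12 (cv2) and the standard library are available. Lean on these libraries where they do the work, as an engineer would, in place of code of your own. Each camera call takes 0.05 s, during which the arm holds its last target.

## Working session

There is one attempt and no reset: what is moved stays moved. The work goes in short steps, Python scripts to look and compute and a tool call to move; the robot and the scene stay as the last step left them, time stands still between calls to the robot, and variables do not carry over. Pictures are saved under pics/ and viewed, and the job is handed in when it is done.

Besides the shell and the picture viewer there is one more tool, called after "Request:" by a JSON object that holds its "op" and its "data". carry_out: Moves the arm, as the interface text tells. Its arguments: {"type":"object","properties":{"series":{"type":"array","items":{"type":"array","items":{"type":"number"}}}},"required":["series"]}

```bash
mkdir -p pics; ls
python3 - <<'E'
from workcell import monitor, get_image, robot
import cv2
print(monitor.get_obs()); print(robot.grip_point_offset)
for n in("side","top"):
    d=get_image(n); cv2.imwrite(f"pics/{n}0.png",d["frame"][:,:,::-1])
    print(n,d["fx"],d["fy"],d["cx"],d["cy"],d["R"],d["t"])
E
```

```text
pics
{'clock': 0.0, 'joint_pos': array([-1.30468982e+00,  3.09015865e-01,  1.63520033e+00,  2.78345552e-05,
        1.19971811e+00, -6.96947906e-02]), 'joint_vel': array([ 4.52015171e-04,  1.02394201e-04,  6.08286061e-04, -1.74678300e-03,
        8.39743572e-04, -5.48345935e-06]), 'tau': array([ 3.88603667e-05, -4.15257704e+01, -2.76664227e+01,  2.13775604e-05,
        1.00903751e-02,  1.34641644e-05]), 'position': array([ 0.20571873, -0.58928971,  0.23003377]), 'orientation': array([-3.09511738e+00, -5.24595095e-01,  3.19877009e-04]), 'wrist_force': array([-0.29427831,  0.08835983,  0.66451467]), 'torque': array([ 0.01465839,  0.02953062, -0.01855689]), 'opening': 0.9987521865752319}
0.0187
side 348.12803076555684 348.12803076555684 258.9916672635055 189.9198837003358 [[ 0.99328835 -0.11435452 -0.01735799]
 [-0.06143091 -0.3944181  -0.91687546]
 [ 0.09800255  0.91178803 -0.39879581]] [-0.5477297   0.07734622  0.99813765]
top 356.6330505030606 356.6330505030606 255.99189195626468 199.2250720788259 [[-0.01967927 -0.99976595 -0.00898715]
 [-0.99051366  0.02071828 -0.13584346]
 [ 0.13599787  0.00622859 -0.99068955]] [-0.12562467  0.54107097  0.96113195]
```

Run:
```python
import cv2
for n in("side","top"):
    a=cv2.imread(f"pics/{n}0.png"); cv2.imwrite(f"pics/{n}0b.png",cv2.resize(a,(768,576),interpolation=cv2.INTER_CUBIC))
```

```text
(no output)
```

View pics/side0b.png

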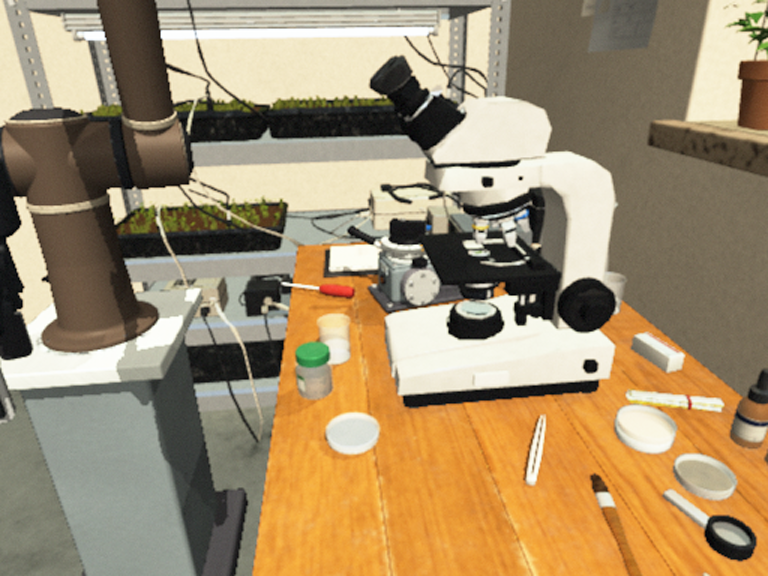

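View pics/top0b.png

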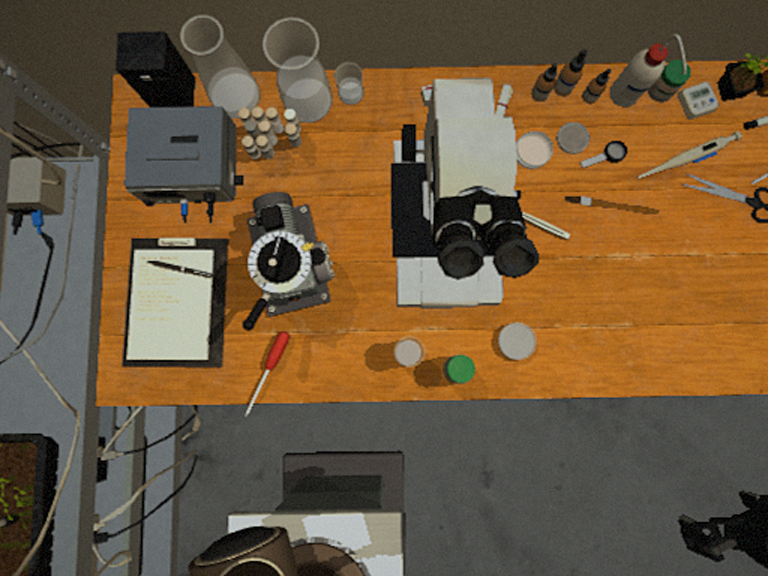

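Run:
```python
import cv2
a=cv2.imread("pics/top0.png")[120:225,155:230]; cv2.imwrite("pics/top0c.png",cv2.resize(a,None,fx=7.5,fy=5.7 and 7.5/1.32*1.0,interpolation=cv2.INTER_CUBIC) if 0 else cv2.resize(a[:78],None,fx=7.5,fy=7.5,interpolation=cv2.INTER_CUBIC))
a=cv2.imread("pics/side0.png")[140:210,225:325]; cv2.imwrite("pics/side0c.png",cv2.resize(a,None,fx=8,fy=8,interpolation=cv2.INTER_CUBIC))
```

```text
(no output)
```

View pics/top0c.png

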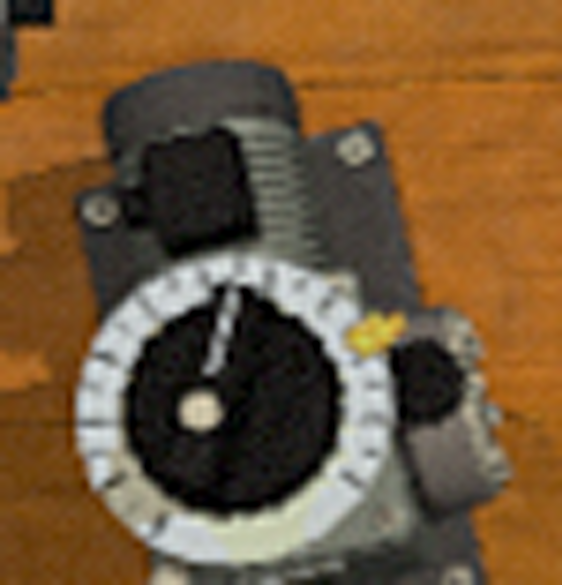

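View pics/side0c.png

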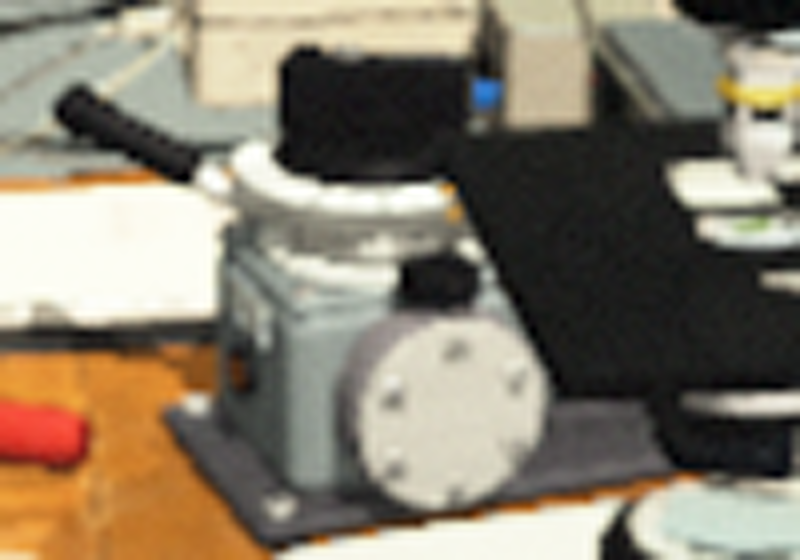

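```bash
cat > h.py <<'E'
import numpy as np, cv2
from workcell import monitor, get_image, robot
def ray(d,u,v,z):
    R=np.array(d["R"]);t=np.array(d["t"]);c=-R.T@t
    r=R.T@np.array([(u-d["cx"])/d["fx"],(v-d["cy"])/d["fy"],1.])
    return c+r*(z-c[2])/r[2]
def proj(d,X):
    p=np.array(d["R"])@np.array(X)+np.array(d["t"]); return np.array([d["fx"]*p[0]/p[2]+d["cx"],d["fy"]*p[1]/p[2]+d["cy"]])
def tri(d1,p1,d2,p2):
    A=[];b=[]
    for d,(u,v) in((d1,p1),(d2,p2)):
        R=np.array(d["R"]);t=np.array(d["t"])
        x=(u-d["cx"])/d["fx"];y=(v-d["cy"])/d["fy"]
        A+= [R[0]-x*R[2],R[1]-y*R[2]]; b+=[x*t[2]-t[0],y*t[2]-t[1]]
    A=np.array(A);b=np.array(b);X=np.linalg.lstsq(A,b,rcond=None)[0]
    return X,A@X-b
E
python3 - <<'E'
from h import *
np.set_printoptions(precision=4,suppress=True)
T=get_image("top");S=get_image("side")
f=lambda x,y:((x+.5)/7.5+155-.5,(y+.5)/7.5+120-.5)
g=lambda x,y:((x+.5)/8+225-.5,(y+.5)/8+140-.5)
cen=ray(T,*f(233,407),.126);print("plate c",cen)
for n,p,z in(("dot",(200,410),.1675),("line in",(210,375),.1675),("line out",(235,290),.1675),("line out low",(235,290),.13),("rider in",(352,340),.129),("rider out",(402,322),.129),("rider in126",(352,340),.126)):
    X=ray(T,*f(*p),z);print(n,X,np.hypot(*(X-cen)[:2]),np.degrees(np.arctan2(*(X-cen)[1::-1])))
# lever
print("lever tip",tri(T,(251/1.5,322/1.5),S,g(72,100)))
print("lever inner",tri(T,(266/1.5,300/1.5),S,g(200,165)))
for X in(cen,cen+[0,0,.0415]): print(proj(S,X),[ (a-o+.5)*8 for a,o in zip(proj(S,X),(225,140))], [ (a-o+.5)*7.5 for a,o in zip(proj(T,X),(155,120))])
E
```

```text
plate c [0.5958 0.0426 0.126 ]
dot [0.5861 0.0448 0.1675] 0.009941817503874194 166.93376048915604
line in [0.5978 0.0416 0.1675] 0.0021541973244275105 -25.64984894080535
line out [0.6262 0.0336 0.1675] 0.03163466432433439 -16.412850919863562
line out low [0.6359 0.0413 0.13  ] 0.04013937663127184 -1.7415075072971864
rider in [0.6177 0.0012 0.129 ] 0.04677616605337633 -62.07648755902425
rider out [ 0.6237 -0.0159  0.129 ] 0.06479642109017493 -64.54351402277337
rider in126 [0.6184 0.0017 0.126 ] 0.04669508175906096 -61.018478638574464
lever tip (array([0.4874, 0.084 , 0.1423]), array([ 0.    ,  0.0022,  0.0022, -0.0003]))
lever inner (array([0.5306, 0.0647, 0.1196]), array([ 0.    , -0.0014, -0.0014,  0.0002]))
[271.3294 159.418 ] [np.float64(374.6351788066886), np.float64(159.34370232639913)] [np.float64(233.49999999999994), np.float64(407.4999999999992)]
[271.2841 146.0483] [np.float64(374.2728258040811), np.float64(52.38609227448433)] [np.float64(207.60936222044876), np.float64(381.3632719950351)]
```

```bash
cat >> h.py <<'E'
from scipy.spatial.transform import Rotation as Ro
np.set_printoptions(precision=4,suppress=True)
def plan(wps,p=None,rv=None):
    """wps: list of (closure,xyz or None,tool y azimuth deg or None, nrows); prints rows in tool axes"""
    o=monitor.get_obs()
    p=np.array(o["position"] if p is None else p); R=Ro.from_rotvec(o["orientation"] if rv is None else rv)
    y=R.as_matrix()[:,1];print("start",p,"az",np.degrees(np.arctan2(y[1],y[0])),"tilt",R.as_matrix()[:,2])
    for c,x,az,n in wps:
        x=p if x is None else np.array(x)
        if az is None: Rt=R
        else:
            a=np.radians(az);yy=np.array([np.cos(a),np.sin(a),0]);zz=np.array([0,0,-1.]);Rt=Ro.from_matrix(np.c_[np.cross(yy,zz),yy,zz])
        dv=(R.inv()*Rt).as_rotvec()/n; dx=(x-p)/n
        for i in range(n):
            s=R.inv().apply(dx)*100
            s=np.round(s,2)+0.; d=np.round(dv,3)+0.
            print([c,*map(float,s),*map(float,d)])
            p=p+R.apply(s/100); R=R*Ro.from_rotvec(d)
        y=R.as_matrix()[:,1];print("   ->",p,np.degrees(np.arctan2(y[1],y[0])))
E
python3 - <<'E'
from h import *
T=get_image("top");S=get_image("side")
for n,(u,v),z in(("eyepL",(460,262),.42),("eyepR",(512,260),.42),("stageL",(391,250),.18),("baseL",(397,305),.07),("stageTL",(391,160),.18)):
    print(n,ray(T,u/1.5,v/1.5,z))
print("eyep tri",tri(T,(458/1.5,258/1.5),S,(388/1.5,78/1.5)))
print("stage corner tri",tri(T,(391/1.5,252/1.5),S,(492/1.5,290/1.5)))
# predicted pointer tip for az
f=lambda p:[(p[0]-155+.5)*7.5,(p[1]-120+.5)*7.5]
for az in(-12,-16,-20): print(az,f(proj(T,[.5958+.045*np.cos(np.radians(az)),.0426+.045*np.sin(np.radians(az)),.128])),f(proj(T,[.5958+.036*np.cos(np.radians(az)),.0426+.036*np.sin(np.radians(az)),.1675])))
plan([(0,(.22,-.5,.30),None,2),(0,(.25,-.30,.33),0,7),(0,(.36,.0,.33),60,6),(0,(.5,.04,.30),74,3)])
E
```

```text
eyepL [ 0.5267 -0.2272  0.42  ]
eyepR [ 0.5277 -0.287   0.42  ]
stageL [ 0.598  -0.1504  0.18  ]
baseL [ 0.5221 -0.16    0.07  ]
stageTL [ 0.7499 -0.1536  0.18  ]
eyep tri (array([ 0.5305, -0.2233,  0.4351]), array([ 0.0002, -0.0022, -0.0022,  0.0005]))
stage corner tri (array([ 0.663 , -0.1615,  0.0909]), array([ 0.0094, -0.0472, -0.0467,  0.0084]))
-12 [np.float64(260.217432046354), np.float64(280.4802005609481)] [np.float64(231.0670970645164), np.float64(276.25381147504584)]
-16 [np.float64(269.03914068171616), np.float64(282.439614164098)] [np.float64(238.4439545802507), np.float64(277.8925549748767)]
-20 [np.float64(277.6849888051288), np.float64(284.99960657224796)] [np.float64(245.67255016938446), np.float64(280.0335230506721)]
start [ 0.2059 -0.5899  0.2309] az -70.76023718577173 tilt [-0.0002  0.0007 -1.    ]
[0, 2.15, -4.01, -3.45, 0.0, 0.0, 0.0]
[0, 2.15, -4.01, -3.45, 0.0, 0.0, 0.0]
   -> [ 0.22   -0.5     0.2999] -70.76023718577173
[0, 1.35, -2.56, -0.43, 0.0, 0.0, -0.176]
[0, 1.77, -2.28, -0.43, 0.0, 0.0, -0.176]
[0, 2.14, -1.94, -0.43, 0.0, 0.0, -0.176]
[0, 2.45, -1.53, -0.43, 0.0, 0.0, -0.176]
[0, 2.68, -1.08, -0.43, 0.0, 0.0, -0.176]
[0, 2.83, -0.59, -0.43, 0.0, 0.0, -0.176]
[0, 2.89, -0.09, -0.43, 0.0, 0.0, -0.176]
   -> [ 0.25   -0.3     0.3302] -0.17183359840852241
[0, 5.0, 1.82, 0.01, 0.0, 0.0, -0.175]
[0, 4.61, 2.66, 0.01, 0.0, 0.0, -0.175]
[0, 4.08, 3.43, 0.01, 0.0, 0.0, -0.175]
[0, 3.42, 4.08, 0.01, 0.0, 0.0, -0.175]
[0, 2.66, 4.62, 0.01, 0.0, 0.0, -0.175]
[0, 1.81, 5.01, 0.01, 0.0, 0.0, -0.175]
   -> [0.36   0.     0.3298] 59.98872224038932
[0, -3.37, 3.49, 0.99, 0.0, 0.0, -0.082]
[0, -3.65, 3.2, 0.99, 0.0, 0.0, -0.082]
[0, -3.9, 2.89, 0.99, 0.0, 0.0, -0.082]
   -> [0.5    0.0401 0.3001] 74.08348492344172
```

Request:
{"op": "carry_out", "data": {"series": [[0, 2.15, -4.0, -3.45, 0, 0, 0], [0, 2.15, -4.0, -3.45, 0, 0, 0], [0, 1.35, -2.55, -0.4, 0, 0, -0.175], [0, 1.8, -2.3, -0.4, 0, 0, -0.175], [0, 2.15, -1.95, -0.4, 0, 0, -0.175]]}}

```text
clock: 0.92
position: [0.2333, -0.4133, 0.3126]
orientation: [2.851, 1.319, 0.0]
wrist_force: [-0.2, 0.2, 0.3]
opening: 1.001
```

Request:
{"op": "carry_out", "data": {"series": [[0, 2.45, -1.5, -0.4, 0, 0, -0.175], [0, 2.7, -1.1, -0.4, 0, 0, -0.175], [0, 2.8, -0.6, -0.4, 0, 0, -0.175], [0, 2.9, -0.1, -0.4, 0, 0, -0.175], [0, 0, 0, 0, 0, 0, 0]]}}

```text
clock: 1.55
position: [0.251, -0.2991, 0.3287]
orientation: [2.23, 2.21, -0.0]
wrist_force: [0.2, -0.3, 0.1]
opening: 0.998
```

Run:
```python
from h import *
plan([(0,(.36,.0,.33),60,6),(0,(.5,.04,.30),74,3)])
```

```text
start [ 0.251  -0.2991  0.3287] az -0.515135351193849 tilt [ 0.0009 -0.0012 -1.    ]
[0, 5.0, 1.77, -0.03, 0.0, 0.0, -0.176]
[0, 4.61, 2.62, -0.03, 0.0, 0.0, -0.176]
[0, 4.08, 3.39, -0.03, 0.0, 0.0, -0.176]
[0, 3.43, 4.05, -0.03, 0.0, 0.0, -0.176]
[0, 2.67, 4.59, -0.03, 0.0, 0.0, -0.176]
[0, 1.82, 4.98, -0.03, 0.0, 0.0, -0.176]
   -> [ 0.36   -0.0001  0.3303] 59.98915110689076
[0, -3.37, 3.49, 1.01, 0.0, 0.0, -0.082]
[0, -3.65, 3.2, 1.01, 0.0, 0.0, -0.082]
[0, -3.9, 2.89, 1.01, 0.0, 0.0, -0.082]
   -> [0.5    0.0399 0.3   ] 74.0839050388206
```

Request:
{"op": "carry_out", "data": {"series": [[0, 5.0, 1.75, 0, 0, 0, -0.176], [0, 4.6, 2.6, 0, 0, 0, -0.176], [0, 4.1, 3.4, 0, 0, 0, -0.176], [0, 3.4, 4.05, 0, 0, 0, -0.176], [0, 2.7, 4.6, 0, 0, 0, -0.176]]}}

```text
clock: 2.17
position: [0.3425, -0.0501, 0.3285]
orientation: [1.074, 2.95, -0.001]
wrist_force: [0.6, -0.8, 0.1]
opening: 1.002
```

Request:
{"op": "carry_out", "data": {"series": [[0, 1.8, 5.0, 0, 0, 0, -0.176], [0, 0, 0, 0, 0, 0, -0.123], [0, 0, 0, 0, 0, 0, -0.123], [0, 0, 0, 0, 0, 0, 0]]}}

```text
clock: 2.68
position: [0.3605, -0.0013, 0.3281]
orientation: [0.441, 3.11, -0.001]
wrist_force: [-0.9, -0.4, 0.3]
opening: 1.003
```

Run:
```python
from h import *
print(monitor.get_obs()["joint_pos"])
T=get_image("top")
a=T["frame"][120:225,150:230,::-1]
cv2.imwrite("pics/top1c.png",cv2.resize(a,None,fx=5.7,fy=5.7,interpolation=cv2.INTER_CUBIC))
```

```text
[-0.1242 -0.3271  2.0682 -0.0005  1.4004 -1.4132]
```

View pics/top1c.png

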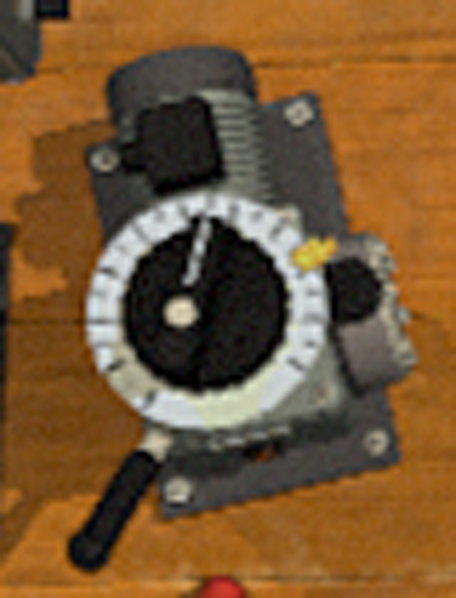

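Run:
```python
from h import *
from scipy.optimize import minimize
T=get_image("top");g=cv2.GaussianBlur(cv2.cvtColor(T["frame"],cv2.COLOR_RGB2GRAY),(0,0),.6).astype(np.float32)
th=np.radians(np.arange(0,360,2))
def samp(c,r,z):
    P=np.array([proj(T,[c[0]+r*np.cos(t),c[1]+r*np.sin(t),z]) for t in th]).astype(np.float32)
    return cv2.remap(g,P[:,0].reshape(1,-1),P[:,1].reshape(1,-1),cv2.INTER_LINEAR)[0]
def cost(c,r=.054,z=.126): return -np.mean(samp(c,r-.002,z)-samp(c,r+.002,z))
for r0 in(.053,.054,.055):
    o=minimize(cost,[.5958,.0426],args=(r0,),method="Nelder-Mead",options=dict(initial_simplex=[[.592,.040],[.600,.041],[.596,.048]]));print(r0,o.x,o.fun)
for z in(.130,.136):
  for r0 in(.037,.038,.039):
    o=minimize(lambda c:-cost(c,r0,z),[.5958,.0426],method="Nelder-Mead",options=dict(initial_simplex=[[.592,.040],[.600,.041],[.596,.048]]));print("skirt",z,r0,o.x,o.fun)
# screws
f=lambda x,y:((x+.5)/5.7+150-.5,(y+.5)/5.7+120-.5)
P=[ray(T,*f(*p),.012)[:2] for p in((105,158),(300,112),(377,440),(178,490))];print(P)
for a,b in((3,0),(2,1)): print("yaw",np.degrees(np.arctan2(*(P[a]-P[b])[::-1]))-180)
# white-line pixels
a=T["frame"].astype(int)
x0=[]
S=get_image("side")
for c in([.5958,.0426],[.597,.043]):
    print("side plate",proj(S,[*c,.126]))
# yellow rider
h=cv2.cvtColor(T["frame"],cv2.COLOR_RGB2HSV);m=(h[...,0]>18)&(h[...,0]<35)&(h[...,1]>130)&(h[...,2]>120);ys,xs=np.nonzero(m[150:180,195:215]);print(list(zip(xs+195,ys+150)))
```

```text
0.053 [0.5954 0.0425] -62.7763671875
0.054 [0.5957 0.0421] -71.5082015991211
0.055 [0.5959 0.0419] -70.54985046386719
skirt 0.13 0.037 [0.5951 0.0419] -101.39948272705078
skirt 0.13 0.038 [0.5952 0.042 ] -108.28446197509766
skirt 0.13 0.039 [0.5953 0.0421] -99.52178955078125
skirt 0.136 0.037 [0.5939 0.0407] -105.08474731445312
skirt 0.136 0.038 [0.594  0.0408] -107.99954223632812
skirt 0.136 0.039 [0.5941 0.0407] -95.60798645019531
[array([0.7007, 0.1184]), array([0.7229, 0.018 ]), array([ 0.5513, -0.021 ]), array([0.528 , 0.0792])]
yaw -347.2304202208349
yaw -347.20562286282114
side plate [271.3206 159.4138]
side plate [271.6965 159.3508]
[(np.int64(204), np.int64(162)), (np.int64(205), np.int64(162)), (np.int64(206), np.int64(162)), (np.int64(207), np.int64(162)), (np.int64(208), np.int64(162)), (np.int64(204), np.int64(163)), (np.int64(205), np.int64(163)), (np.int64(206), np.int64(163)), (np.int64(207), np.int64(163)), (np.int64(208), np.int64(163)), (np.int64(201), np.int64(164)), (np.int64(202), np.int64(164)), (np.int64(203), np.int64(164)), (np.int64(204), np.int64(164)), (np.int64(205), np.int64(164)), (np.int64(206), np.int64(164)), (np.int64(207), np.int64(164)), (np.int64(202), np.int64(165)), (np.int64(203), np.int64(165)), (np.int64(204), np.int64(165)), (np.int64(205), np.int64(165)), (np.int64(206), np.int64(165)), (np.int64(203), np.int64(166)), (np.int64(204), np.int64(166)), (np.int64(205), np.int64(166))]
```

Run:
```python
from h import *
T=get_image("top");c=np.array([.5957,.0421])
a=T["frame"].astype(float)
# rider yellowness weights
Y=np.clip((a[...,0]+a[...,1])/2-a[...,2]-35,0,None)
for z in(.127,.128,.129):
    P=[];W=[]
    for v in range(158,170):
        for u in range(198,212):
            if Y[v,u]>15: P.append(ray(T,u,v,z)[:2]-c);W.append(Y[v,u])
    P=np.array(P);W=np.array(W);m=(P*W[:,None]).sum(0)/W.sum();print("rider",z,m,np.hypot(*m),np.degrees(np.arctan2(m[1],m[0])), len(W))
g=a.mean(2)
print(np.round(g[154:174,180:190]).astype(int))
print(Y[158:170,196:212].astype(int))
# line: per-row centroid
for v in range(158,170):
    w=np.clip(g[v,180:190]-70,0,None);u=(w*np.arange(180,190)).sum()/max(w.sum(),1)
    X=ray(T,u,v,.1675)[:2]-c;print(v,round(u,2),X,w.sum())
```

```text
rider 0.127 [ 0.0253 -0.0493] 0.055374242014743245 -62.851175230045165 36
rider 0.128 [ 0.025  -0.0494] 0.05539849057623264 -63.14622696246652 36
rider 0.129 [ 0.0248 -0.0496] 0.05542420692156568 -63.44101270348674 36
[[ 87 112 138 160 176 187 151 149 186 177]
 [169 168 191 223 217 221 163 161 216 216]
 [218 165 160 211 207 198 174 179 217 218]
 [216 167 128 172 147 111 174 193 197 204]
 [213 199 150  70   0  90  90  19  63 129]
 [214 209 166  67  20 138 138  12   7  71]
 [177 129  72  30  50 142 130  15  22   9]
 [ 20   0   3   6  77 127 105  20  21  11]
 [  5  16  20   2 154 156  37  20  18   8]
 [ 28  24  16  26 174 169  15  23  10   8]
 [  9  12  22  63 134 113  17  27  21  11]
 [ 10  20  11 111 117  46  25  21  21   7]
 [ 26  19  17 136 141  44  23  28   1  19]
 [ 18  22  21 138 134  14  31  10   4  12]
 [ 14  21  86 153 123  17  27  16   7  10]
 [ 19  16 128 131  43  23  23  14   1  12]
 [ 17  24  12  13  27  24   9  13   5  24]
 [  6  36  26  15  25  24  16   3   6  21]
 [ 86 113 118  76  19  21  15  12   6  26]
 [177 201 203 155  39   9  18   8  22  31]]
[[ 0  0  0  0  0  0  
[... 432 characters left out ...]
0  0]
 [ 0  0  0  0  0  0  0 28  0  0  0  0  0  0  0  0]
 [ 0  0  0  0  0  0  0  0  0  0  0  0  0  0  0  0]
 [ 0  0  0  0  0  0  0  0  0  0  0  0  0  0  0  0]]
158 182.31 [0.0313 0.0004] 451.33333333333337
159 182.11 [0.0287 0.0009] 515.6666666666666
160 182.61 [ 0.0262 -0.0004] 299.3333333333333
161 185.29 [ 0.0235 -0.007 ] 99.0
162 184.51 [ 0.021  -0.0051] 170.33333333333334
163 184.49 [ 0.0185 -0.0051] 203.0
164 184.4 [ 0.016  -0.0049] 107.00000000000001
165 183.54 [ 0.0135 -0.0028] 88.33333333333333
166 183.52 [ 0.011  -0.0028] 136.66666666666666
167 183.48 [ 0.0085 -0.0027] 132.66666666666669
168 183.25 [ 0.006  -0.0021] 151.33333333333331
169 182.51 [ 0.0035 -0.0003] 118.66666666666667
```

Run:
```python
from h import *
plan([(0,(.5957,.0421,.25),74.5,5),(0,(.5957,.0421,.143),74.5,3)])
```

```text
start [ 0.3602 -0.0015  0.3282] az 73.86584654370355 tilt [ 0.     -0.0002 -1.    ]
[0, -4.28, 2.15, 1.56, 0.0, 0.0, -0.002]
[0, -4.29, 2.14, 1.56, 0.0, 0.0, -0.002]
[0, -4.29, 2.13, 1.56, 0.0, 0.0, -0.002]
[0, -4.3, 2.12, 1.56, 0.0, 0.0, -0.002]
[0, -4.3, 2.11, 1.56, 0.0, 0.0, -0.002]
   -> [0.5957 0.0421 0.2502] 74.43880434415215
[0, 0.0, 0.0, 3.57, 0.0, 0.0, 0.0]
[0, 0.0, 0.0, 3.57, 0.0, 0.0, 0.0]
[0, 0.0, 0.0, 3.57, 0.0, 0.0, 0.0]
   -> [0.5957 0.0421 0.1431] 74.43880434415215
```

Request:
{"op": "carry_out", "data": {"series": [[0, -4.28, 2.15, 1.56, 0, 0, -0.002], [0, -4.29, 2.14, 1.56, 0, 0, -0.002], [0, -4.29, 2.13, 1.56, 0, 0, -0.002], [0, -4.3, 2.12, 1.56, 0, 0, -0.002], [0, -4.3, 2.11, 1.56, 0, 0, -0.002]]}}

```text
clock: 3.5
position: [0.5972, 0.043, 0.2495]
orientation: [0.424, 3.113, -0.0]
wrist_force: [-1.5, 0.1, 0.5]
opening: 0.997
```

Request:
{"op": "carry_out", "data": {"series": [[0, 0, 0, 0, 0, 0, 0], [0, 0, 0, 0, 0, 0, 0]]}}

```text
clock: 3.75
position: [0.5949, 0.0428, 0.2498]
orientation: [-0.423, -3.111, 0.001]
wrist_force: [0.6, -0.2, 0.3]
opening: 1.004
```

Run:
```python
from h import *
plan([(0,(.5957,.0421,.143),74.5,3)])
a=get_image("side")["frame"][90:200,205:335,::-1]; cv2.imwrite("pics/side2.png",cv2.resize(a,None,fx=5.5,fy=5.5,interpolation=cv2.INTER_CUBIC))
a=get_image("top")["frame"][100:225,130:260,::-1]; cv2.imwrite("pics/top2.png",cv2.resize(a,None,fx=4.5,fy=4.5,interpolation=cv2.INTER_CUBIC))
```

```text
start [0.5949 0.0428 0.2498] az 74.53217195041495 tilt [-0.0018 -0.0001 -1.    ]
[0, -0.04, -0.01, 3.56, 0.0, -0.001, 0.0]
[0, -0.03, -0.01, 3.56, 0.0, -0.001, 0.0]
[0, -0.03, -0.01, 3.56, 0.0, -0.001, 0.0]
   -> [0.5957 0.0422 0.143 ] 74.53217195041495
```

View pics/side2.png

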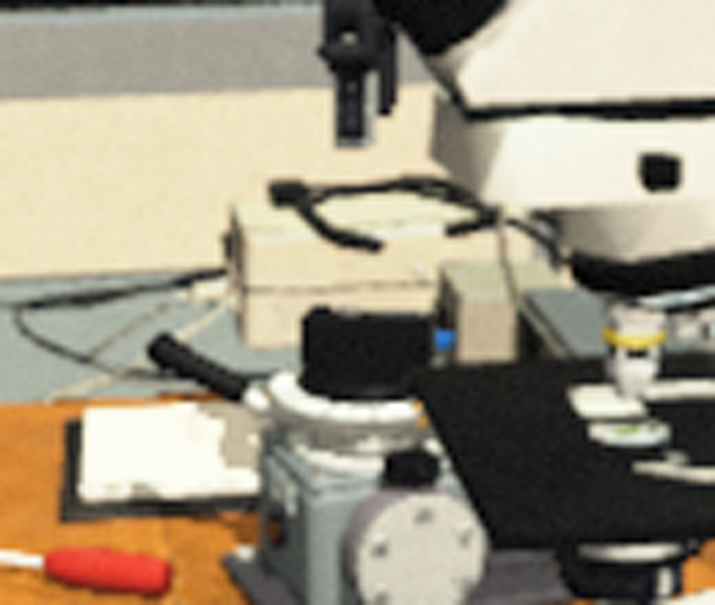

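View pics/top2.png

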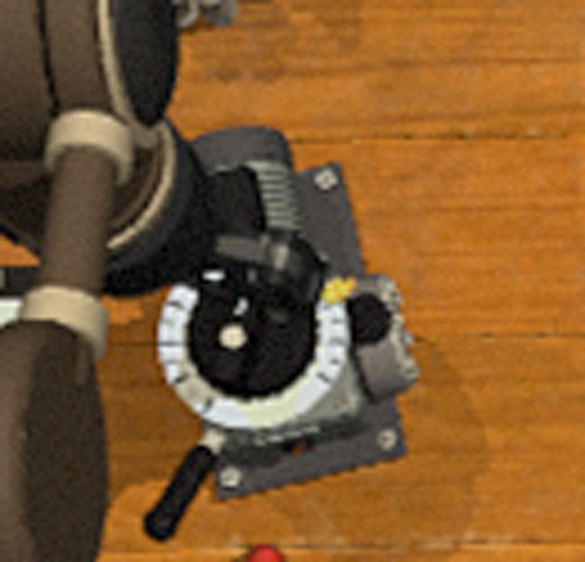

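Request:
{"op": "carry_out", "data": {"series": [[0, -0.04, 0, 3.6, 0, 0, 0], [0, -0.03, 0, 3.6, 0, 0, 0], [0, -0.03, 0, 3.5, 0, 0, 0], [0, 0, 0, 0, 0, 0, 0]]}}

```text
clock: 4.35
position: [0.5932, 0.0427, 0.1416]
orientation: [-0.421, -3.108, 0.001]
wrist_force: [-0.2, 0.3, -0.2]
opening: 1.002
```

Run:
```python
from h import *
a=get_image("side")["frame"][110:200,215:335,::-1]; cv2.imwrite("pics/side3.png",cv2.resize(a,None,fx=6,fy=6,interpolation=cv2.INTER_CUBIC))
```

```text
(no output)
```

View pics/side3.png

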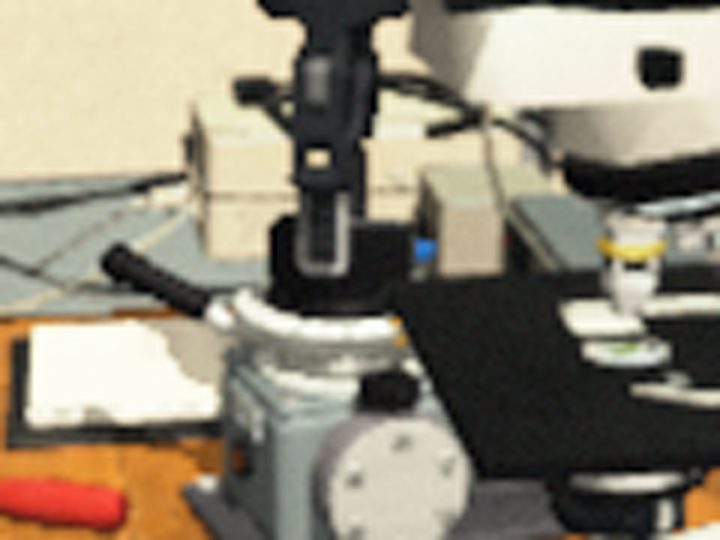

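Request:
{"op": "carry_out", "data": {"series": [[120, -0.2, 0, 0, 0, 0, 0], [200, 0, 0, 0, 0, 0, 0], [255, 0, 0, 0, 0, 0, 0], [255, 0, 0, 0, 0, 0, 0]]}}

```text
clock: 4.9
position: [0.5985, 0.0415, 0.1444]
orientation: [0.419, 3.113, -0.004]
wrist_force: [-0.6, -2.4, 2.2]
opening: 0.194
```

Request:
{"op": "carry_out", "data": {"series": [[255, 0, 0, 0, 0, 0, 0], [255, 0, 0, 0, 0, 0, 0]]}}

```text
clock: 5.15
position: [0.5985, 0.0415, 0.1443]
orientation: [0.42, 3.113, -0.003]
wrist_force: [-2.5, -3.0, 5.3]
opening: 0.201
```

Run:
```python
from h import *
plan([])
print(monitor.get_obs())
```

```text
start [0.5985 0.0415 0.1443] az 74.63458664365172 tilt [ 0.0002 -0.0018 -1.    ]
{'clock': 5.15, 'joint_pos': array([-0.0024,  0.3549,  1.7619, -0.0021,  1.0246, -1.304 ]), 'joint_vel': array([-0.0003, -0.001 , -0.0008, -0.0005,  0.0011,  0.0006]), 'tau': array([  1.9126, -37.7908, -23.963 ,   0.9075,  -0.6887,   0.1103]), 'position': array([0.5985, 0.0415, 0.1443]), 'orientation': array([ 0.4199,  3.113 , -0.0027]), 'wrist_force': array([-2.4502, -2.9733,  5.3068]), 'torque': array([-0.5241,  0.3575,  0.1368]), 'opening': 0.20126148011618114}
```

Run:
```python
from h import *
c=np.array([.5957,.0421]);p=np.array([.5985,.0415]);R=Ro.from_rotvec(monitor.get_obs()["orientation"])
# stepwise rigid rotation
P=[np.array([.5985,.0415])];az=74.63
for i in range(5):
    b=np.radians(9.5);r=P[-1]-c;n=c+np.array([[np.cos(b),np.sin(b)],[-np.sin(b),np.cos(b)]])@r
    d=n-P[-1];a=np.radians(az-9.5*i);y=np.array([np.cos(a),np.sin(a)]);x=np.array([-y[1],y[0]]);print("x,y cm",d@x*100,d@y*100);P.append(n)
print(P[-1])
```

```text
x,y cm 0.0012205630171489464 -0.04740961478239809
x,y cm 0.0012205630171448147 -0.04740961478239574
x,y cm 0.0012205630171436884 -0.047409614782394985
x,y cm 0.001220563017142637 -0.04740961478239467
x,y cm 0.0012205630171465594 -0.047409614782399905
[0.5971 0.0396]
```

Request:
{"op": "carry_out", "data": {"series": [[255, 0, -0.05, 0, 0, 0, 0.166], [255, 0, -0.05, 0, 0, 0, 0.166], [255, 0, -0.05, 0, 0, 0, 0.166], [255, 0, -0.05, 0, 0, 0, 0.166], [255, 0, -0.05, 0, 0, 0, 0.166]]}}

```text
clock: 5.78
position: [0.5972, 0.0398, 0.1443]
orientation: [1.646, 2.674, -0.001]
wrist_force: [-2.2, -3.4, 6.0]
opening: 0.197
```

Request:
{"op": "carry_out", "data": {"series": [[255, 0, 0, 0, 0, 0, 0], [255, 0, 0, 0, 0, 0, 0]]}}

```text
clock: 6.02
position: [0.5972, 0.0398, 0.1443]
orientation: [1.64, 2.678, -0.001]
wrist_force: [-2.4, -3.1, 4.8]
opening: 0.197
```

Run:
```python
from h import *
plan([])
print(monitor.get_obs())
a=get_image("side")["frame"][110:200,215:335,::-1]; cv2.imwrite("pics/side4.png",cv2.resize(a,None,fx=6,fy=6,interpolation=cv2.INTER_CUBIC))
a=get_image("top")["frame"][100:225,130:260,::-1]; cv2.imwrite("pics/top4.png",cv2.resize(a,None,fx=4.5,fy=4.5,interpolation=cv2.INTER_CUBIC))
```

```text
start [0.5972 0.0398 0.1443] az 27.02187092314043 tilt [ 0.0004 -0.001  -1.    ]
{'clock': 6.025, 'joint_pos': array([-0.0056,  0.3522,  1.7656, -0.0012,  1.0234, -0.4767]), 'joint_vel': array([-0.0017,  0.0004, -0.0004, -0.0002,  0.0004, -0.0012]), 'tau': array([  1.5956, -37.7196, -23.9024,   0.6365,  -0.6294,  -0.0893]), 'position': array([0.5972, 0.0398, 0.1443]), 'orientation': array([ 1.6405,  2.6782, -0.001 ]), 'wrist_force': array([-2.3711, -3.0982,  4.85  ]), 'torque': array([-0.4629,  0.344 , -0.0919]), 'opening': 0.19734450330071115}
```

View pics/top4.png

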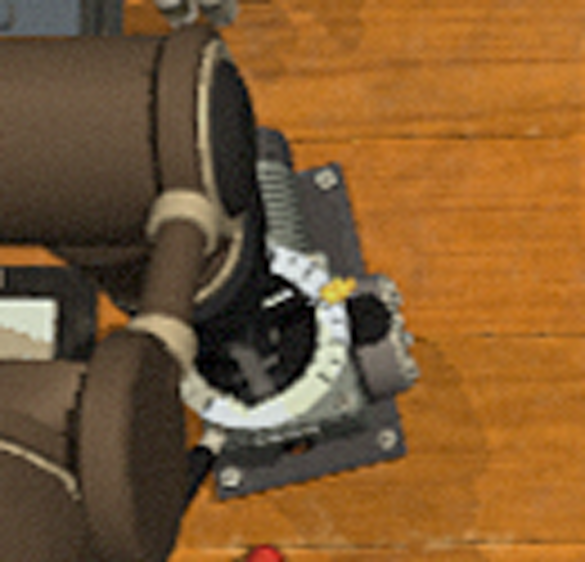

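Request:
{"op": "carry_out", "data": {"series": [[100, 0, 0, 0, 0, 0, 0], [100, 0, 0, 0, 0, 0, 0], [100, 0, 0, 0, 0, 0, 0], [100, 0, 0, -3.0, 0, 0, 0], [100, 0, 0, -4.5, 0, 0, 0]]}}

```text
clock: 6.75
position: [0.5953, 0.0407, 0.2167]
orientation: [-1.638, -2.676, 0.004]
wrist_force: [1.0, -0.8, -0.5]
opening: 0.613
```

Run:
```python
from h import *
plan([(100,(.38,.04,.26),69,5)])
```

```text
start [0.5953 0.0407 0.2167] az 27.048055659844593 tilt [-0.005   0.0003 -1.    ]
[100, 1.95, -3.84, -0.84, -0.001, -0.001, -0.146]
[100, 2.49, -3.52, -0.85, -0.001, -0.001, -0.146]
[100, 2.97, -3.12, -0.86, -0.001, -0.001, -0.146]
[100, 3.39, -2.65, -0.86, -0.001, -0.001, -0.146]
[100, 3.74, -2.13, -0.87, -0.001, -0.001, -0.146]
   -> [0.3801 0.0401 0.26  ] 68.87378025615737
```

Request:
{"op": "carry_out", "data": {"series": [[200, 1.95, -3.85, -0.85, 0, 0, -0.146], [255, 2.5, -3.5, -0.85, 0, 0, -0.146], [255, 2.95, -3.1, -0.85, 0, 0, -0.146], [255, 3.4, -2.65, -0.85, 0, 0, -0.146], [255, 3.75, -2.1, -0.85, 0, 0, -0.146]]}}

```text
clock: 7.38
position: [0.3805, 0.0406, 0.2609]
orientation: [-0.568, -3.09, -0.0]
wrist_force: [-1.0, -0.3, 0.9]
opening: -0.0
```

Request:
{"op": "carry_out", "data": {"series": [[255, 0, 0, 0, 0, 0, 0]]}}

```text
clock: 7.5
position: [0.38, 0.0407, 0.261]
orientation: [0.575, 3.087, 0.001]
wrist_force: [-0.2, 0.7, 0.9]
opening: 0.003
```

Run:
```python
from h import *
T=get_image("top")
a=T["frame"][120:225,150:230,::-1]; cv2.imwrite("pics/top5.png",cv2.resize(a,None,fx=5.7,fy=5.7,interpolation=cv2.INTER_CUBIC))
a=get_image("side")["frame"][110:200,215:335,::-1]; cv2.imwrite("pics/side5.png",cv2.resize(a,None,fx=6,fy=6,interpolation=cv2.INTER_CUBIC))
g=T["frame"].astype(int).sum(2)//3
print(g[155:180,182:206])
plan([])
```

```text
[[191 220 212 216 154 165 214 218 176 181 208 180 132 106  80  51  53  55
   67  70  55  68  64  61]
 [151 208 207 206 169 170 204 213 145 141 210 214 212 189 155 119 103 105
  124 117  78  55  69  68]
 [120 179 209 207 208 206 208 203 145 157 211 206 175 153 197 195 183 177
  164 169 114  60  67  61]
 [155 184 209 205 213 219 205 184 171 189 207 208 169 173 212 213 192 136
  136 156 113  63  60  63]
 [202 205 176 167 201 202 172 173 210 209 215 210 206 209 208 203 166 150
  155 143 116  70  60  61]
 [ 86  94  58   0   0   0   2  55 121 172 194 205 213 207 208 175 118 173
  206 188 141  75  65  57]
 [ 15  16  18  24  19  16  12  20   6   0  58 156 198 202 208 161 163 213
  208 215 177  98  88  91]
 [ 25  32  34  34  31  29  27  34  25  15   0  22 104 146 190 187 186 206
  210 206 177 129 142 149]
 [ 26  27  26  27  31  38  24  24  11  21  14  14   0  59 160 208 212 209
  199 157 155 163 138 157]
 [ 32  29  27  30  35  24  17  11  14   7  55 104  96   0  56 166 203 210
  173 137 148 149 149 161]
 [ 26  29  34  26  20  24  18  22  44 107 131 184 168  42  19  77 126 183
  179 141 157 16
[... 806 characters left out ...]
199 211 217]
 [  7  27  13   7  15   1  10  10  17  21  20  25  22  30  22  28  17   0
   88 172 203 200 195 200]
 [  3  11  16   1   1  14  15  23  24  26  23  29  19  14  30  24  21   3
  110 185 199 164 148 151]
 [  7   5   8  10  18  20  21  28  17  10  26  28  26  33  31  30  19   0
   74 166 182 162 157 149]
 [ 20   3   3  13  25  22  14  22  24  25  24  24  29  22  16  22  10  10
  101 174 202 200 199 208]
 [  9  20  24  23  20  15  20  16  24  18  27  22  26  20  19  24  10  44
  170 210 197 196 203 209]
 [ 26  18  24  12  26  24  23  14  18  24  20  23  35  24  27  24   2  74
  167 201 203 186 176 194]]
start [0.3826 0.0405 0.2612] az 68.81533655030336 tilt [ 0.0024  0.0001 -1.    ]
```

View pics/top5.png

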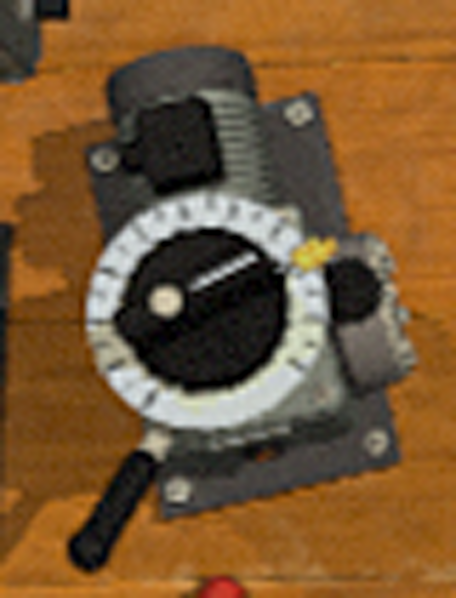

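View pics/side5.png

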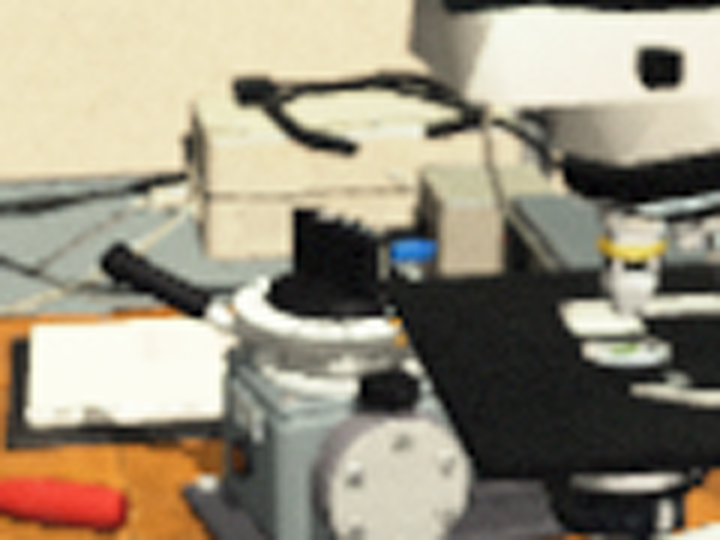

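Run:
```python
from h import *
T=get_image("top")
g0=cv2.imread("pics/top0.png")[...,::-1].astype(int).sum(2)//3; g1=T["frame"].astype(int).sum(2)//3
print("diff rows158-172 cols 190-208");print((g1-g0)[158:173,190:208])
print("diff rows150-160 cols 180-196");print((g1-g0)[148:162,180:196])
c=np.array([.5957,.0421])
def line(g,v0,v1,u0,u1,thr=80):
    P=[];W=[]
    for v in range(v0,v1):
        for u in range(u0,u1):
            w=g[v,u]-30
            if w>10: P.append(ray(T,u,v,.1675)[:2]-c);W.append(w)
    P=np.array(P);W=np.array(W,float);m=(P*W[:,None]).sum(0)/W.sum();C=((P-m)*W[:,None]).T@(P-m);e,V=np.linalg.eigh(C);d=V[:,1]*np.sign(V[0,1])
    print("mean",m,"dir az",np.degrees(np.arctan2(d[1],d[0])),"mean az",np.degrees(np.arctan2(m[1],m[0])),"perp off mm",1000*(m[0]*d[1]-m[1]*d[0]),"n",len(W))
gg=g1.copy(); line(gg,164,171,182,195)
gg=g0.copy(); gg[:,:182]=0; gg[158:162,:184]=0; gg[158:160,187:]=0; line(gg,160,170,182,188)
for az in (-60,-63,-66):
    a=np.radians(az)
    print(az,[proj(T,[c[0]+r*np.cos(a),c[1]+r*np.sin(a),z]) for r,z in((.038,.127),(.045,.127),(.045,.129),(.055,.128))])
```

```text
diff rows158-172 cols 190-208
[[  45   26    3   -2    5    7    3    5    5    3    9    4    6    6
     1    2    5    4]
 [ 118   57   10    4    4    5    2    4    3    1   -1    9    4    2
     6    8    4    3]
 [ 127  115   31   -3    7    5    6    5    0    6    9    0    5    1
    -1   -3   -7    0]
 [   5    0  -40  -13   14    1   -3    4    2   10    4    8    6    3
     0    3   -2    3]
 [  23   16    0   -6   67    2  -17    6    3   11    5    5    6    3
     3    7    1    4]
 [  -1   -1   -4   -6   -3    1    0    5    7    7    9    4   -1    2
     1    6   -2    1]
 [  -1   -4   25   88   67   12    7    9    9    2    8    6   13    3
    11    0    5    4]
 [  41   84  111  153  140   16   17   58  -34  -33    1   -3    7    0
     1   -3    1    5]
 [ 100  162  155   60    2   -6    2   13 -116  -91  -73  -36   11    5
    10    0    2   -1]
 [ 159   51    0   -5    2   -6  -10  -13   15  -57 -119  -40   12    5
     1    2   -1   -1]
 [  -6    1  -19   -6    8    2  -23   -8   -2  -58  -46  -16    2    2
     5    1    2    0]
 [  12   -8   -7   10  -1
[... 1469 characters left out ...]
 31   -3
     7    5]
 [  34    2    4    7  -56  -97  -68   -8    1  -12    5    0  -40  -13
    14    1]]
mean [ 0.0081 -0.0159] dir az -63.777405711106695 mean az -62.899427013742645 perp off mm -0.2736346375714488 n 34
mean [ 0.0149 -0.004 ] dir az -15.79762419652729 mean az -15.013918094267863 perp off mm -0.21085173270348184 n 26
-60 [array([198.5361, 166.2929]), array([200.8877, 164.9151]), array([200.7617, 164.7354]), array([204.1839, 162.8573])]
-63 [array([198.9026, 166.9487]), array([201.3223, 165.691 ]), array([201.1972, 165.5129]), array([204.7166, 163.8053])]
-66 [array([199.2333, 167.6237]), array([201.7145, 166.4896]), array([201.5902, 166.3132]), array([205.1976, 164.7811])]
```

```bash
cat >> h.py <<'E'
C=np.array([.5957,.0421])
def lp(az,off,z=.108,r=.1):
    a=np.radians(az);return (C[0]+r*np.cos(a)-off*np.sin(a),C[1]+r*np.sin(a)+off*np.cos(a),z)
E
python3 - <<'E'
from h import *
T=get_image("top")
f=lambda x,y:((x+.5)/5.7+150-.5,(y+.5)/5.7+120-.5)
for p,z in(((86,552),.143),((86,552),.138),((115,510),.127),((148,463),.118)):
    d=ray(T,*f(*p),z)[:2]-C;print(np.hypot(*d),np.degrees(np.arctan2(d[1],d[0])))
print(lp(158,.042))
x,y,_=lp(158,.042)
plan([(255,(x,y,.20),68,3),(255,(x,y,.108),68,3)])
E
```

```text
0.12044319852546721 156.3422042626847
0.12055287706936103 155.67696120219964
0.09876214648606099 156.1613158790416
0.07364545001437893 158.03552753488003
(np.float64(0.4872481376198529), np.float64(0.04061893744978616), 0.108)
start [0.383  0.0404 0.2609] az 68.82773015396181 tilt [ 0.001   0.0001 -1.    ]
[255, -3.24, 1.26, 2.03, 0.0, 0.0, 0.005]
[255, -3.23, 1.28, 2.03, 0.0, 0.0, 0.005]
[255, -3.22, 1.29, 2.03, 0.0, 0.0, 0.005]
   -> [0.4873 0.0406 0.2001] 67.96829369591896
[255, 0.0, 0.0, 3.07, 0.0, 0.0, 0.0]
[255, 0.0, 0.0, 3.07, 0.0, 0.0, 0.0]
[255, 0.0, 0.0, 3.07, 0.0, 0.0, 0.0]
   -> [0.4873 0.0406 0.108 ] 67.96829369591896
```

Request:
{"op": "carry_out", "data": {"series": [[255, -3.24, 1.26, 2.0, 0, 0, 0.005], [255, -3.23, 1.28, 2.0, 0, 0, 0.005], [255, -3.22, 1.29, 2.0, 0, 0, 0.005], [255, 0, 0, 3.1, 0, 0, 0], [255, 0, 0, 3.1, 0, 0, 0]]}}

```text
clock: 8.32
position: [0.4876, 0.0406, 0.1369]
orientation: [-0.6, -3.083, 0.0]
wrist_force: [-0.3, 0.0, 0.8]
opening: 0.003
```

Request:
{"op": "carry_out", "data": {"series": [[255, 0, 0, 3.1, 0, 0, 0], [255, 0, 0, 0, 0, 0, 0], [255, 0, 0, 0, 0, 0, 0]]}}

```text
clock: 8.7
position: [0.4873, 0.0407, 0.1081]
orientation: [0.599, 3.083, 0.0]
wrist_force: [0.2, -0.2, 0.1]
opening: -0.003
```

Run:
```python
from h import *
a=get_image("side")["frame"][110:200,205:325,::-1]; cv2.imwrite("pics/side6.png",cv2.resize(a,None,fx=6,fy=6,interpolation=cv2.INTER_CUBIC))
# arc: offset first to .023 then rotate
w=[(255,lp(157,.024),67,1)]
for az in np.arange(148,75,-9): w.append((255,lp(az,.024),az-90,1))
plan(w)
```

```text
start [0.4877 0.0407 0.1088] az 67.99795716839817 tilt [ 0.0022 -0.     -1.    ]
[255, 0.08, 1.95, 0.08, 0.001, 0.002, 0.017]
   -> [0.4943 0.059  0.108 ] 67.02387073496354
[255, 0.25, 1.6, 0.0, 0.0, 0.0, 0.157]
   -> [0.4982 0.0747 0.108 ] 58.028433212253695
[255, 0.26, 1.59, 0.0, 0.0, 0.0, 0.158]
   -> [0.5044 0.0896 0.108 ] 48.97569993558246
[255, 0.25, 1.6, 0.0, 0.0, 0.0, 0.157]
   -> [0.513  0.1033 0.108 ] 39.98026247651146
[255, 0.25, 1.59, 0.0, 0.0, 0.0, 0.157]
   -> [0.5236 0.1154 0.108 ] 30.984825062096476
[255, 0.25, 1.59, 0.0, 0.0, 0.0, 0.157]
   -> [0.536  0.1258 0.108 ] 21.989387695355365
[255, 0.26, 1.6, 0.0, 0.0, 0.0, 0.157]
   -> [0.5498 0.1342 0.108 ] 12.993950374644037
[255, 0.25, 1.59, 0.0, 0.0, 0.0, 0.157]
   -> [0.5648 0.1402 0.108 ] 3.99851309381719
[255, 0.25, 1.6, 0.0, 0.0, 0.0, 0.157]
   -> [0.5805 0.1438 0.108 ] -4.996924157170703
[255, 0.25, 1.59, 0.0, 0.0, 0.0, 0.157]
   -> [0.5966 0.1449 0.108 ] -13.992361391283092
```

View pics/side6.png

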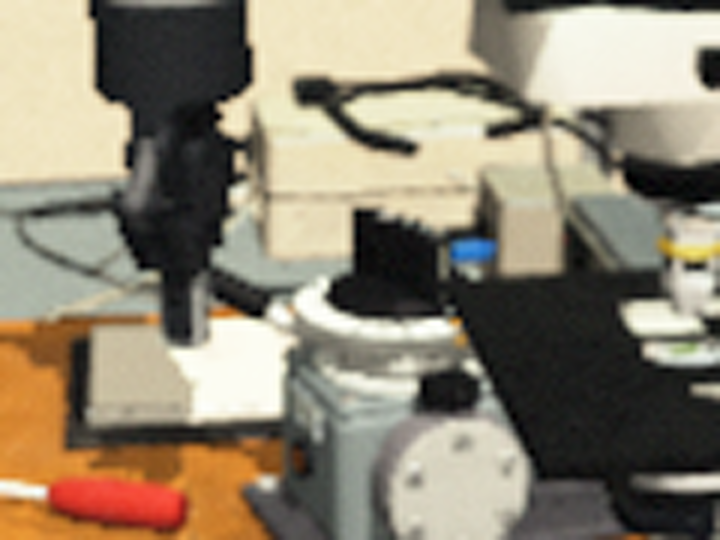

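Request:
{"op": "carry_out", "data": {"series": [[255, 0.05, 1.0, 0.05, 0, 0, 0.01], [255, 0.03, 0.95, 0, 0, 0, 0.007], [255, 0.25, 1.6, 0, 0, 0, 0.157]]}}

```text
clock: 9.12
position: [0.4975, 0.0749, 0.1081]
orientation: [0.871, 3.017, -0.001]
wrist_force: [-0.5, -3.2, -0.1]
opening: 0.002
```

Request:
{"op": "carry_out", "data": {"series": [[255, 0.25, 1.6, 0, 0, 0, 0.157], [255, 0.25, 1.6, 0, 0, 0, 0.157]]}}

```text
clock: 9.38
position: [0.5118, 0.1039, 0.108]
orientation: [1.332, 2.844, -0.001]
wrist_force: [-1.0, -2.4, 0.8]
opening: 0.003
```

Run:
```python
from h import *
o=monitor.get_obs();print(o["wrist_force"],o["torque"])
a=get_image("side")["frame"][110:200,205:325,::-1]; cv2.imwrite("pics/side7.png",cv2.resize(a,None,fx=6,fy=6,interpolation=cv2.INTER_CUBIC))
plan([])
```

```text
[-0.961  -2.3501  0.8384] [-0.383   0.105   0.0002]
start [0.5132 0.1054 0.1082] az 39.62615626247717 tilt [ 0.0022  0.0006 -1.    ]
```

View pics/side7.png

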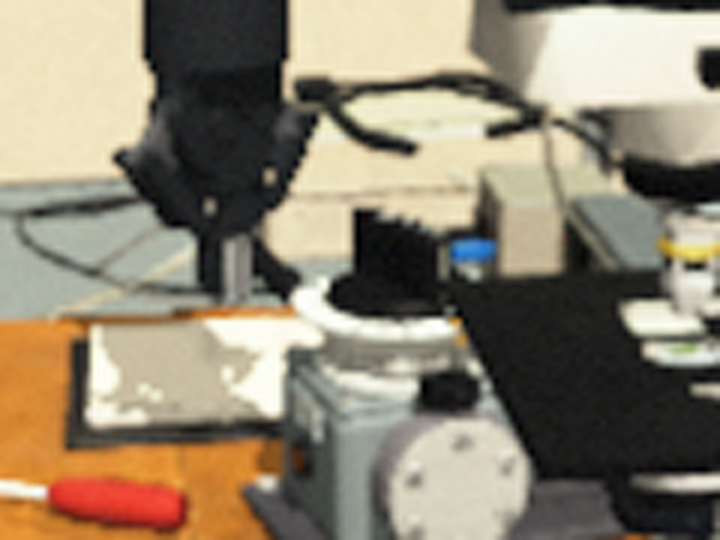

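Request:
{"op": "carry_out", "data": {"series": [[255, 0.25, 1.6, 0, 0, 0, 0.157], [255, 0.25, 1.6, 0, 0, 0, 0.157], [255, 0.25, 1.6, 0, 0, 0, 0.157]]}}

```text
clock: 9.8
position: [0.5476, 0.1351, 0.1074]
orientation: [-1.956, -2.456, 0.003]
wrist_force: [-1.4, -1.0, 1.5]
opening: 0.002
```

Request:
{"op": "carry_out", "data": {"series": [[255, 0.25, 1.6, 0, 0, 0, 0.157], [255, 0, 0, 0, 0, 0, 0]]}}

```text
clock: 10.05
position: [0.5644, 0.1411, 0.1076]
orientation: [2.136, 2.303, 0.002]
wrist_force: [0.1, -0.3, 0.4]
opening: 0.001
```

Run:
```python
from h import *
o=monitor.get_obs();print(o["wrist_force"],o["torque"])
a=get_image("side")["frame"][110:200,205:325,::-1]; cv2.imwrite("pics/side8.png",cv2.resize(a,None,fx=6,fy=6,interpolation=cv2.INTER_CUBIC))
w=[]
for az in (86,80,76): w.append((255,lp(az,.024),az-90,1))
plan(w)
```

```text
[ 0.1339 -0.2823  0.3651] [0.006  0.0479 0.0132]
start [0.5638 0.1407 0.1075] az 4.322294977096832 tilt [ 0.0007  0.0001 -1.    ]
[255, 0.17, 1.51, -0.05, 0.001, 0.0, 0.145]
   -> [0.5788 0.1436 0.108 ] -3.985588768643245
[255, 0.19, 1.05, 0.0, 0.0, 0.0, 0.105]
   -> [0.5894 0.1447 0.108 ] -10.001645860926482
[255, 0.14, 0.71, 0.0, 0.0, 0.0, 0.07]
   -> [0.5966 0.1449 0.108 ] -14.012350601561236
```

View pics/side8.png

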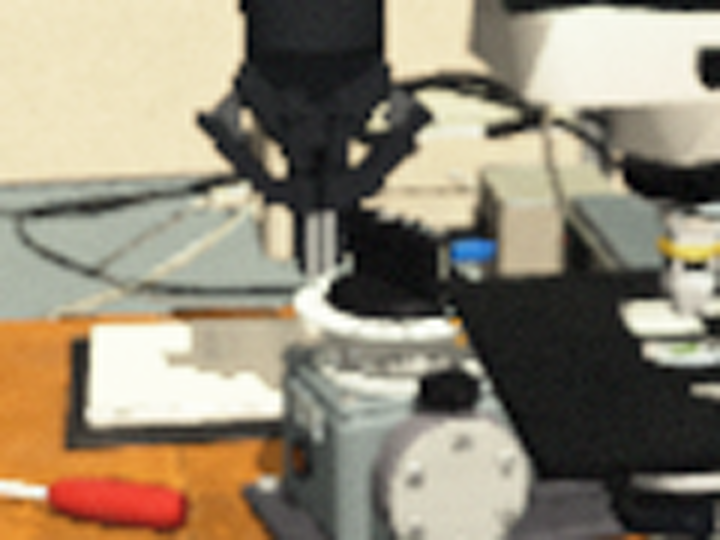

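Request:
{"op": "carry_out", "data": {"series": [[255, 0.2, 1.0, 0, 0, 0, 0.1], [255, 0.15, 0.8, 0, 0, 0, 0.08]]}}

```text
clock: 10.35
position: [0.5798, 0.1445, 0.107]
orientation: [-2.337, -2.096, 0.003]
wrist_force: [-2.4, 1.2, 1.0]
opening: 0.006
```

Request:
{"op": "carry_out", "data": {"series": [[255, 0.15, 0.8, 0, 0, 0, 0.08], [255, 0, 0, 0, 0, 0, 0]]}}

```text
clock: 10.6
position: [0.582, 0.1456, 0.1066]
orientation: [-2.41, -1.998, 0.02]
wrist_force: [-14.7, 1.9, 10.0]
opening: -0.003
```

Run:
```python
from h import *
o=monitor.get_obs();print(o["wrist_force"],o["torque"])
T=get_image("top");a=T["frame"][120:225,130:230,::-1]; cv2.imwrite("pics/top9.png",cv2.resize(a,None,fx=5.5,fy=5.5,interpolation=cv2.INTER_CUBIC))
plan([(255,lp(76,.024),-14,2)])
```

```text
[-14.6714   1.8514   9.9612] [0.3555 2.0716 0.0733]
start [0.582  0.1455 0.1066] az -10.651685886252057 tilt [-0.0165  0.0002 -0.9999]
[255, 0.1, 0.72, -0.08, -0.008, 0.002, 0.029]
[255, 0.13, 0.72, -0.08, -0.008, 0.002, 0.029]
   -> [0.5966 0.1449 0.108 ] -13.973896524274561
```

View pics/top9.png

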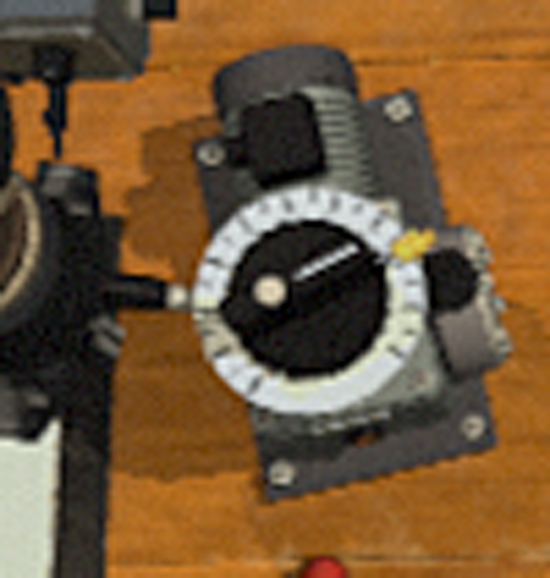

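Run:
```python
from h import *
T=get_image("top")
f=lambda x,y:((x+.5)/5.5+130-.5,(y+.5)/5.5+120-.5)
for p,z in(((178,296),.116),((160,292),.118),((135,291),.124),((115,291),.13)):
    d=ray(T,*f(*p),z)[:2]-C;print(np.hypot(*d),np.degrees(np.arctan2(d[1],d[0])))
print(T["frame"].astype(int).sum(2)[163:184,148:168]//3)
```

```text
0.06445142167436343 85.79353623550544
0.07256794950004014 84.93682826073753
0.08256036319030069 85.95887220821042
0.09004759290117186 87.01064043585511
[[ 14  24  29  42  76  83  70  77  75  78  75  74  77  74  77  78  73  71
   72  53]
 [ 22  29  34  55  96  93  76  75  75  73  78  72  76  74  80  75  74  70
   64  76]
 [ 16  28  33  51  95  98  80  71  74  73  77  74  76  76  76  77  70  77
   69 139]
 [ 19  23  31  54  92 116 100  81  79  79  73  79  78  76  82  79  67  61
   69 158]
 [ 24  24  30  54  90 107 106 107  92  93  93  92  93  69  71  70  75  65
  105 126]
 [ 25  36  32  57  95 110 112 114 115 110 110 109  96  71  73  76  72  66
  155 219]
 [ 32  20  20  39  60  94 103 107 100 102 100 108 111  94  67  69  66  79
  184 224]
 [ 27  25  19  15  20   5   5  29  18  42  66  78 101  82  56  63  60  84
  170 207]
 [ 33  38  36  33  34  30  28  23  19  20  17  16  57  83  85  74  55 112
  166 165]
 [ 33  42  46  42  44  51  52  38  34  34  32   8  69 133 153 109  61 148
  209 198]
 [ 20  22  10  21  22  30  26  35  39  47  38  19  84 168 206 158  94 182
  219 213]
 [ 16  26  20  15  20   4   6  23  12  30  23   2  98 169 196 154  98 175
  212 201]
 [ 15  19  11  12  16  26  12  11   9  15   7  11  73 124 110  83  83 155
  189 187]
 [ 28  23  14  35  51  51  42  45  41  34  39  48  48  67  67  72  69 118
  107  86]
 [ 52  46  25  61  70  64  66  75  73  77  74  72  69  68  73  70  63 157
  174 128]
 [ 84  87  55  57  65  66  66  63  75  67  67  66  76  69  71  65  57  93
  124 139]
 [ 65  80  86  90  85  66  65  74  71  73  64  72  63  61  74  71  70  98
  119 144]
 [ 49  27  65 106  98  60  70  73  68  72  70  70  66  69  75  73  75  85
   98  97]
 [ 87  63  34  56  78  68  67  67  70  71  71  66  71  72  78  74  77  61
   83 138]
 [ 80 104  80  40  53  62  68  69  71  74  69  73  75  70  71  77  72  67
   78 147]
 [ 55  84  96  86  76  81  70  69  70  70  73  68  69  73  69  72  74  75
   78 146]]
```

Request:
{"op": "carry_out", "data": {"series": [[255, 0, 0.4, 0, 0, 0, 0], [255, 0, 0, 0, 0, 0, 0]]}}

```text
clock: 10.95
position: [0.5822, 0.1455, 0.1066]
orientation: [-2.405, -1.995, 0.029]
wrist_force: [-22.2, 4.5, 16.8]
opening: 0.0
```

Run:
```python
from h import *
o=monitor.get_obs();print(o["wrist_force"],o["torque"])
T=get_image("top");print(T["frame"].astype(int).sum(2)[169:178,148:168]//3)
a=get_image("side")["frame"][110:200,205:325,::-1]; cv2.imwrite("pics/side10.png",cv2.resize(a,None,fx=6,fy=6,interpolation=cv2.INTER_CUBIC))
plan([])
```

```text
[-22.2156   4.4836  16.771 ] [0.5709 3.231  0.0952]
[[ 21  18  22  34  61  93 105 110 108 105 107 107 113  92  70  75  60  83
  182 224]
 [ 27  23  23  15  10   9  12  18  20  35  60  84  99  85  58  65  59  82
  170 207]
 [ 33  30  42  31  33  35  28  29  26  17  15  14  54  86  93  75  52 110
  163 165]
 [ 25  40  41  43  43  53  48  45  42  40  31  12  65 139 151 111  60 148
  213 194]
 [ 25   4  20  21  25  23  25  33  37  43  33  25  79 167 206 162  98 179
  220 209]
 [ 13  23  24  26  20  22  16   6  23  21  20   3  95 165 197 149  98 176
  214 206]
 [ 27  18   3  12  23  24  14  16   5   8   4   1  75 125 109  81  87 156
  186 184]
 [ 18  24  20  27  41  43  45  46  41  31  31  44  49  62  64  72  69 117
  105  87]
 [ 50  47  30  51  70  68  75  67  74  72  78  71  74  66  67  64  62 162
  173 129]]
start [0.5822 0.1455 0.1066] az -10.65367042300269 tilt [-0.0248  0.0008 -0.9997]
```

View pics/side10.png

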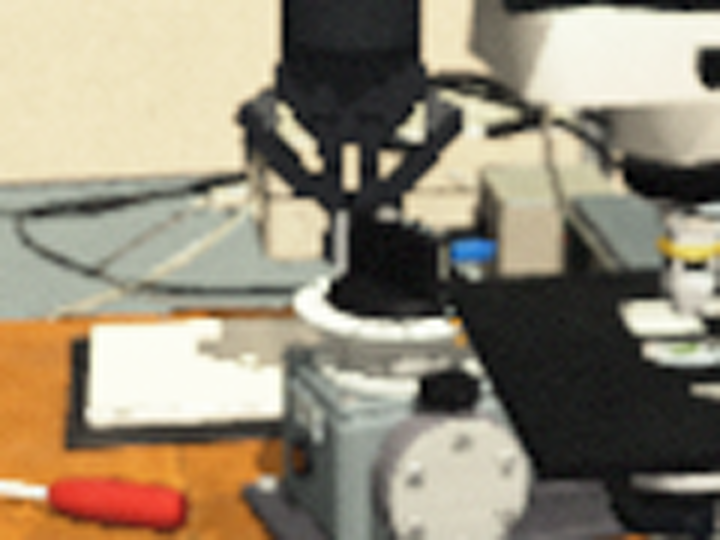

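Request:
{"op": "carry_out", "data": {"series": [[255, 0, -1.5, 0, 0, 0, 0], [255, 0, -2.5, 0, 0, 0, 0], [255, 0, -1.0, 0, 0, 0, 0], [255, 0, 0, -5.0, 0, 0, 0], [255, 0, 0, -5.5, 0, 0, 0]]}}

```text
clock: 11.68
position: [0.5438, 0.1532, 0.2125]
orientation: [-2.419, -2.003, 0.002]
wrist_force: [0.4, 0.9, 0.3]
opening: 0.001
```

Run:
```python
from h import *
plan([(255,(.38,.06,.25),0,4)])
```

```text
start [0.5438 0.1532 0.2125] az -10.745008905014815 tilt [-0.0013 -0.0005 -1.    ]
[255, -3.05, -3.59, -0.93, 0.0, 0.0, -0.047]
[255, -2.88, -3.73, -0.93, 0.0, 0.0, -0.047]
[255, -2.7, -3.86, -0.93, 0.0, 0.0, -0.047]
[255, -2.52, -3.98, -0.93, 0.0, 0.0, -0.047]
   -> [0.38   0.0601 0.2499] 0.026604044921009578
```

Request:
{"op": "carry_out", "data": {"series": [[255, -3.0, -3.6, -0.9, 0, 0, 0], [255, -3.0, -3.6, -0.9, 0, 0, 0], [255, -3.0, -3.6, -0.9, 0, 0, 0], [255, -3.0, -3.6, -0.9, 0, 0, 0], [255, 0, 0, 0, 0, 0, 0]]}}

```text
clock: 12.3
position: [0.379, 0.0618, 0.2489]
orientation: [2.42, 2.0, 0.003]
wrist_force: [1.0, 0.7, 0.0]
opening: -0.005
```

Run:
```python
from h import *
T=get_image("top");S=get_image("side");cv2.imwrite("pics/top11f.png",T["frame"][:,:,::-1]);cv2.imwrite("pics/side11f.png",S["frame"][:,:,::-1])
a=T["frame"][120:225,130:230,::-1]; cv2.imwrite("pics/top11.png",cv2.resize(a,None,fx=5.5,fy=5.5,interpolation=cv2.INTER_CUBIC))
a=S["frame"][110:200,205:325,::-1]; cv2.imwrite("pics/side11.png",cv2.resize(a,None,fx=6,fy=6,interpolation=cv2.INTER_CUBIC))
g1=T["frame"].astype(int).sum(2)//3
def line(g,v0,v1,u0,u1):
    P=[];W=[]
    for v in range(v0,v1):
        for u in range(u0,u1):
            w=g[v,u]-30
            if w>10: P.append(ray(T,u,v,.1675)[:2]-C);W.append(w)
    P=np.array(P);W=np.array(W,float);m=(P*W[:,None]).sum(0)/W.sum();CC=((P-m)*W[:,None]).T@(P-m);e,V=np.linalg.eigh(CC);d=V[:,1]*np.sign(V[0,1])
    print("dir az",np.degrees(np.arctan2(d[1],d[0])),"mean az",np.degrees(np.arctan2(m[1],m[0])),len(W))
line(g1,164,171,182,195)
a=T["frame"].astype(float);Y=np.clip((a[...,0]+a[...,1])/2-a[...,2]-35,0,None)
P=[];W=[]
for v in range(158,170):
    for u in range(198,212):
        if Y[v,u]>15: P.append(ray(T,u,v,.128)[:2]-C);W.append(Y[v,u])
P=np.array(P);W=np.array(W);m=(P*W[:,None]).sum(0)/W.sum();print("rider",np.hypot(*m),np.degrees(np.arctan2(m[1],m[0])))
```

```text
dir az -63.80266044607944 mean az -62.90497493768929 34
rider 0.05540880439529719 -63.15458217979554
```

View pics/top11.png

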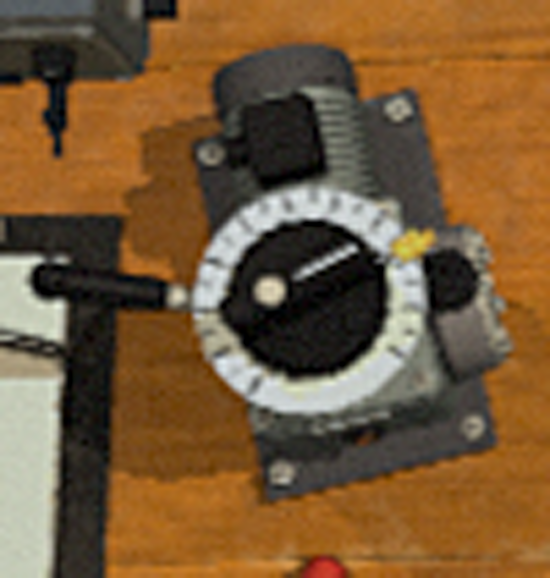

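View pics/side11.png

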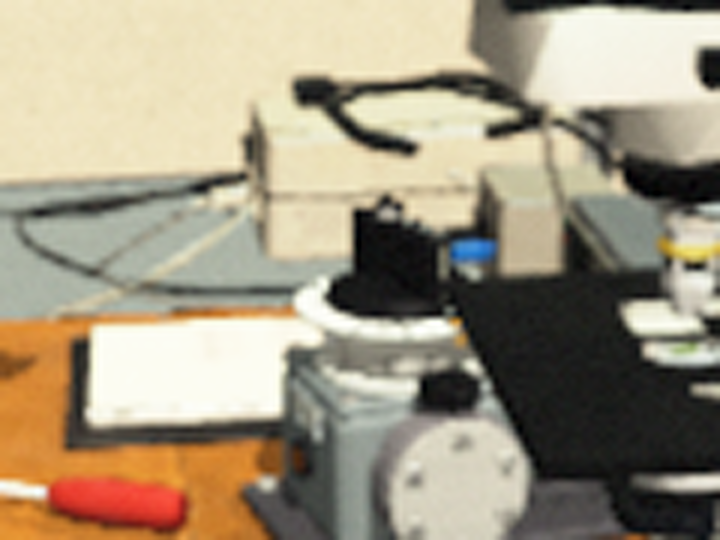

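Run:
```python
from h import *
T=get_image("top")
f=lambda x,y,k,o:np.array([(x+.5)/k+o[0]-.5,(y+.5)/k+o[1]-.5])
for nm,b,i in(("start",f(86,552,5.7,(150,120)),f(152,460,5.7,(150,120))),("end",f(48,280,5.5,(130,120)),f(160,293,5.5,(130,120)))):
    for q,r,z in((b,.120,.137),(b,.118,.135),(i,.077,.1165)):
        L=lambda az:[C[0]+r*np.cos(np.radians(az)),C[1]+r*np.sin(np.radians(az)),z]
        A=np.arange(70,170,.1);e=[np.linalg.norm(proj(T,L(a))-q) for a in A];k=int(np.argmin(e));print(nm,r,A[k],e[k])
```

```text
start 0.12 155.49999999999514 0.23498198516218674
start 0.118 155.19999999999516 1.059019764013883
start 0.077 158.79999999999495 2.0705744408566065
end 0.12 85.59999999999911 0.26050574069007265
end 0.118 85.49999999999912 0.8001640302185327
end 0.077 84.99999999999915 1.5389166729624557
```

Run:
```python
from h import *
x,y,_=lp(85.6,.045,r=.097)
plan([(255,(.5,.14,.24),-4.4,3),(255,(x,y,.20),-4.4,1),(255,(x,y,.120),-4.4,2),(255,lp(85.6,.027,z=.120,r=.097),-4.4,1),(255,lp(85.6,.017,z=.120,r=.097),-4.4,2)])
```

```text
start [0.3816 0.0629 0.2488] az -10.812405251440877 tilt [ 0.0026  0.0003 -1.    ]
[255, 3.27, 3.39, 0.3, 0.001, 0.0, -0.037]
[255, 3.14, 3.51, 0.3, 0.001, 0.0, -0.037]
[255, 3.01, 3.63, 0.3, 0.001, 0.0, -0.037]
   -> [0.5    0.1401 0.24  ] -4.452452363386772
[255, 0.67, 5.79, 4.0, 0.0, -0.001, -0.001]
   -> [0.5582 0.1423 0.2   ] -4.395156581084231
[255, 0.0, 0.0, 4.0, 0.0, 0.0, 0.0]
[255, 0.0, 0.0, 4.0, 0.0, 0.0, 0.0]
   -> [0.5582 0.1423 0.12  ] -4.395156581084231
[255, 0.0, 1.81, 0.0, 0.0, 0.0, 0.0]
   -> [0.5762 0.1409 0.12  ] -4.395156581084231
[255, 0.0, 0.5, 0.0, 0.0, 0.0, 0.0]
[255, 0.0, 0.5, 0.0, 0.0, 0.0, 0.0]
   -> [0.5862 0.1401 0.12  ] -4.395156581084231
```

Request:
{"op": "carry_out", "data": {"series": [[255, 3.2, 3.4, 0.3, 0, 0, -0.037], [255, 3.1, 3.5, 0.3, 0, 0, -0.037], [255, 3.0, 3.6, 0.3, 0, 0, -0.037], [255, 0.35, 2.9, 2.0, 0, 0, 0], [255, 0.35, 2.9, 2.0, 0, 0, 0]]}}

```text
clock: 13.08
position: [0.559, 0.1427, 0.1977]
orientation: [2.304, 2.136, 0.0]
wrist_force: [0.2, 0.7, 0.1]
opening: 0.003
```

Request:
{"op": "carry_out", "data": {"series": [[255, 0, 0, 4.0, 0, 0, 0], [255, 0, 0, 4.0, 0, 0, 0], [255, 0, 0.9, 0, 0, 0, 0], [255, 0, 0.9, 0, 0, 0, 0], [255, 0, 0.4, 0, 0, 0, 0]]}}

```text
clock: 13.7
position: [0.5818, 0.14, 0.1217]
orientation: [2.304, 2.131, 0.007]
wrist_force: [0.0, -0.9, 0.6]
opening: -0.001
```

Request:
{"op": "carry_out", "data": {"series": [[255, 0, 0.5, 0, 0, 0, 0], [255, 0, 0, 0, 0, 0, 0]]}}

```text
clock: 13.95
position: [0.5835, 0.1398, 0.1211]
orientation: [-2.306, -2.132, -0.0]
wrist_force: [-3.8, 0.5, 4.3]
opening: -0.005
```

Request:
{"op": "carry_out", "data": {"series": [[255, 0, 0.4, 0, 0, 0, 0], [255, 0, 0.4, 0, 0, 0, 0], [255, 0, 0, 0, 0, 0, 0]]}}

```text
clock: 14.32
position: [0.5842, 0.1398, 0.1209]
orientation: [-2.297, -2.124, 0.019]
wrist_force: [-18.6, 2.3, 17.8]
opening: -0.0
```

Request:
{"op": "carry_out", "data": {"series": [[255, 0, 0.3, 0, 0, 0, 0], [255, 0, 0, 0, 0, 0, 0]]}}

```text
clock: 14.58
position: [0.5844, 0.1398, 0.1208]
orientation: [-2.294, -2.121, 0.026]
wrist_force: [-24.7, 3.4, 22.0]
opening: -0.0
```

Request:
{"op": "carry_out", "data": {"series": [[255, 0, -1.5, 0, 0, 0, 0], [255, 0, -2.5, 0, 0, 0, 0], [255, 0, -1.0, 0, 0, 0, 0], [255, 0, 0, -5.0, 0, 0, 0], [255, 0, 0, -5.0, 0, 0, 0]]}}

```text
clock: 15.2
position: [0.5449, 0.142, 0.2203]
orientation: [2.306, 2.133, 0.0]
wrist_force: [1.1, -0.2, 0.1]
opening: -0.003
```

Request:
{"op": "carry_out", "data": {"series": [[255, -3.0, -3.6, -0.9, 0, 0, 0], [255, -3.0, -3.6, -0.9, 0, 0, 0], [255, -3.0, -3.6, -0.9, 0, 0, 0], [255, 0, 0, 0, 0, 0, 0]]}}

```text
clock: 15.7
position: [0.4291, 0.0597, 0.2473]
orientation: [2.307, 2.129, 0.002]
wrist_force: [0.4, 0.4, 1.0]
opening: 0.0
```

Run:
```python
from h import *
T=get_image("top");S=get_image("side")
a=T["frame"]; b=cv2.imread("pics/top11f.png")[...,::-1]
d=np.abs(a.astype(int)-b).sum(2); print("max diff pump region",d[120:215,130:230].max())
cv2.imwrite("pics/top12.png",cv2.resize(a[:,:,::-1],(768,576),interpolation=cv2.INTER_CUBIC))
print(monitor.get_obs()["position"],monitor.get_obs()["wrist_force"])
```

```text
max diff pump region 512
[0.4312 0.0607 0.2473] [-0.9467  0.5453 -0.0362]
```

View pics/top12.png

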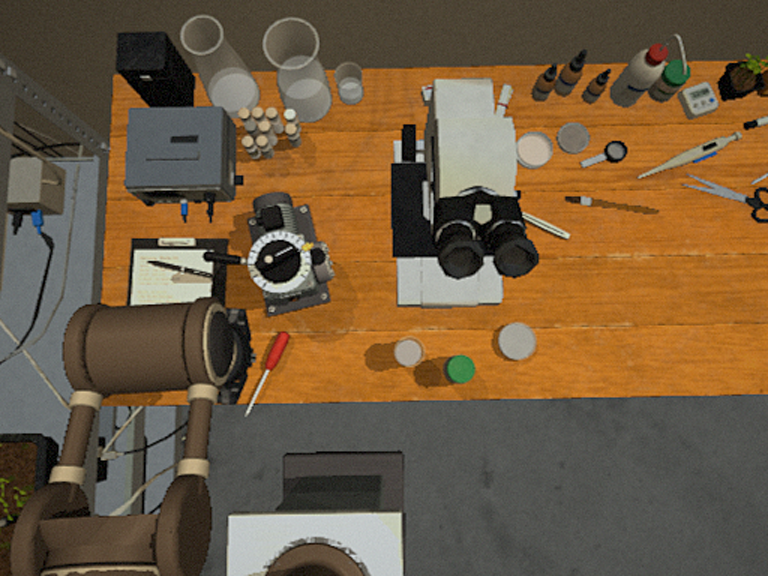

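The picture shows the pump at about (283,258). The knob's line points at the rider near (308,246) and the lever points left from about (240,260). The bystanders are where they were, and the arm is clear of everything.

Run:
```python
from h import *
print(robot.sign_off())
```

```text
the job is handed in; nothing more can be done
None
```

I turned the stroke knob clockwise to the rider, let go, then swung the lock lever clockwise with the closed fingers until it stopped. I then backed the arm clear and handed the job in at about 16 s.

- **Setting:** the knob turned about 47.6°. In the picture taken after tightening, the knob's line stands between −62.9° and −63.8° and the rider at −63.2°. That agrees within about 1°, which is the limit of what I could measure. Tightening moved neither of them.
- **Lock ring:** I tested the stop with two separate pushes, reaching 22 N and 25 N at about 0.1 m. That is more than 2 N m against the 0.4 N m the ring needs, and the lever did not move.
- **Check that disagreed:** from the images the lever travelled about 70–74° (1.22–1.29 rad), not the full 1.35 rad. I put this down to the ring starting slightly above zero plus image error, and relied on the hard stop under force.
- **Surroundings:** in the last picture the screwdriver, beaker, jar, petri dish and microscope are unmoved. The highest wrist force I read was about 33 N, from the fingertips pushing on the lever.

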